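Open the jig, load keyed ink rolls, refit and latch the plate

ROBOT

A 7-joint arm with a two-finger parallel gripper is mounted at the origin on the work surface. World frame = base frame: x ahead of the robot, y to its left, z up, the work surface at z = 0. Lengths are in mm, angles in rad, forces in N, time in s.
With the tool pointing down it reaches from about 400 to 875 mm from the base axis. Payload 19.3 kg.
Tool frame: the origin (TCP) lies midway between the tips of the shut fingers; the grasp point (between the pads) lies 19 mm behind it; z points along the fingers, y is the line along which they close (so a half turn about z gives the same grasp; the last joint's range is limited). The gripper opens to 85 mm and grips with 20 to 120 N. Pads are 22 mm wide; open, the fingers measure 114 mm over their backs; the gripper's body (76 mm by 85 mm) begins 54 mm behind the grasp point. The pads swing forward as they close: fully open they stand 13 mm farther back than shut.
Start: joints at [1.136, 0.521, -0.036, 1.599, 0.021, 1.021, -0.113], TCP at [222.948, -583.874, 231.291] pointing down, gripper open.
Joint ranges: [-2.91, 2.91], [-0.3, 2.13], [-1.5, 1.42], [0.17, 2.43], [-1.26, 4.41], [0.16, 1.93], [-2.52, 2.52]. Speed limits (rad/s): [1.89, 1.89, 2.39, 2.39, 3.01, 3.01, 3.01].

INTERFACE

Orientations are given as a unit quaternion [x, y, z, w].
In Python, from station import telemetry, imaging, robot gives the robot as it stands. The module is installed in compiled form; this text tells all that it offers.
- The arm moves only by the shell command python3 -m jog 'ROWS' [FORCE]. ROWS is JSON, a list of rows, each a list of 7 numbers: the gripper command: -1 is fully open, 1 is shut, values between are in proportion, then the shift along the tool's x, y, z in m, then the turn, a rotation vector about the tool's x, y, z in degrees. In form: [[hand, x, y, z, rx, ry, rz], ...]. A call has 1 to 5 rows; each row is the pose to reach, as a shift and turn from the pose commanded when the call began, along the tool's axes at that moment; what a row does not reach only later rows make up. A row lasts 1/12 s, in which the tool goes at most 41.7 mm and 7.16 degrees, less where a joint would pass 70% of its speed; a pose out of reach is approached as far as the arm can. A call with a gripper value outside its range is refused whole. The fingers move at their own pace and stop on an object; FORCE is the grip in N (left out, the last holds). Time passes only in rows, so rows that repeat a pose let the fingers close. It gives the time, the measured TCP pose, the force, the opening and the grip force at its end, in the units of the state.
- telemetry.observe(): the state, without advancing time (a new reading comes with each control period).
- imaging.get_image(name): name is "side" or "top"; returns the picture (480x640x3 uint8, red, green, blue); there is no depth.
- imaging.camera_info(name): a dict with "fov_y" (degrees; the focal length in pixels is half the picture's height over the tangent of half this angle, whatever the lens; pixels are square), "cx", "cy" (the principal point, pixels), "rvec" (rotation vector, rad) and "tvec" (3), from world to camera coordinates, as OpenCV has them. Camera axes: x right, y down, z forward; pixel columns grow to the right and rows downward; lengths in mm; the calibration is good to about 2 mm. A picture is of the moment at which its call begins. camera_info takes no time and is no camera call.
- robot.job_done(): hands the job in; it is judged then, once.
The state is a dict: "time": time; "joint_pos": joint angles; "joint_velocities": joint speeds; "joint_torque": joint torques, N m; "ee_pos": TCP position; "eef_rot": TCP orientation; "contact_force": force on the tool from outside, world axes, zero at the start; "ft_torque": the same for the moment, N m; "opening": opening from 0.0 (shut) to 1.0 (fully open); "grasp_force": force on a finger pad.
Only numpy, scipy, OpenCV 4.12 (cv2) and the standard library are available. Lean on these libraries where they do the work, as an engineer would, in place of code of your own. Each camera call takes 0.05 s, during which the arm holds its last target. There are 200 camera calls.

TASK

The blue jig stands latched with its retaining plate on and no rolls inside: swing the red latch clear, lift the plate off and set it aside, then seat every ink roll upright on its own station, any roll on any station, turning each until its notch drops over the station's orange key and its flange is fully home on the floor. Put the plate back over the two locating pins until it rests flush on the blocks, and swing the latch fully across over its edge again. Leave the tape, the jar and the carton where they are.

Things in the scene. Friction and masses are not known exactly. Their poses are not given: they have to be found in the camera images.
- jig: Blue jig fixed to the bench: base 160 x 160 x 12 mm, with an ear at -y; origin: centre of its underside. Three aluminium blocks 24 mm square at (66, 66), (66, -66), (-68, 0) mm, tops 28 mm above the bench, on which the plate rests. On the first two stand steel locating pins 10 mm in diameter at (64, 64) and (64, -64) mm, tops 44 mm above the bench, the last 6 mm tapered.
- station1 (a point): Centre of a station's floor, 12 mm above the bench, at (-45, -50) mm on the jig, axes as the jig's: a white 55 mm disc, a steel spigot 11 mm in diameter, 12 mm tall with a tapered tip, and one orange key 7 mm tall, 6 mm wide, 15 to 25 mm from the centre. Its direction is not reported: unknown, within 1.1 rad of the jig's +x. A roll not over its key rides on it, up to 7 mm high.
- station2 (a point): As station1, at (-45, 50) mm on the jig; its key has its own unknown angle.
- station3 (a point): As station1, at (50, 0) mm on the jig; its key has its own unknown angle.
- jig_rest (a point): Point over the jig's centre level with the tops of the blocks, 28 mm above the bench, axes as the jig's. The plate's origin and axes coincide with it when it is on.
- latch (a joint): Red swing latch at the jig's -y side, angle in rad about the vertical, counter-clockwise from above: at 0 its bar points along the jig's +x, clear of the plate (open); at 1.57 along the jig's +y, over the plate's edge (closed); stop at 1.75. Stays where left; 1 to 2 N at the knob turns it. Bar 14 mm wide, 36 to 44 mm above the bench.
- latch_knob (a point): Grip point of the latch's knob, a black upright pin 14 mm in diameter, 50 mm from the pivot, 44 to 80 mm above the bench; this point is 68 mm above the bench.
- latch_pivot (a point): Pivot axis of the latch, at (20, -105) mm on the jig, 36 mm above the bench.
- plate: Retaining plate, aluminium, 160 x 160 x 6 mm, about 0.3 kg; starts on the jig; free bench for it to the jig's +y. Origin: centre of its underside. Black handle block at its centre, 40 mm along x by 20 mm along y, 6 to 42 mm above the origin. Three 41 mm holes at (-45, -50), (-45, 50), (50, 0) mm for the rolls' sleeves; two pin holes 13.5 mm wide at (64, 64), (64, -64) mm.
- roll1: Ink roll (two or three are present), 54 mm tall, about 0.1 kg; origin: centre of its underside. Grey flange 52 mm in diameter, 14 mm thick; above it a black sleeve to grip, 30 mm in diameter, 14 to 52 mm up; white end, its orange line points to the notch. Underneath a 14 mm square bore, 14 deep, for the spigot. One notch through the rim at the roll's +x, 13 mm wide, from 12 mm radius outwards.
- roll2: Another ink roll, the same as roll1; may be absent.
- roll3: Another ink roll, the same as roll1; may be absent.
- tape: Bystander: yellow tape core lying flat, 90 mm across, 30 mm tall, origin under its centre. Not to be moved.
- jar: Bystander: jar with a red lid, 56 mm across, 75 mm tall, origin under its centre. Not to be moved.
- carton: Bystander: white carton 60 x 120 x 45 mm, origin under its centre. Not to be moved.
There are look-alikes about, which are no part of the job. What is shaped like the roll2 but purple is not meant.

How it is judged:
By the outcome, as a careful person would: the job done as asked, in the order asked, and still so for the second after the job is handed in, with the robot touching nothing.
Of roll1, roll2, roll3 only 2 to 3 are there at a start; the rules pass over those that are not, and their reading is None.
At some moment in a run one of roll1, roll2, roll3 may be knocked a few centimetres aside while the robot is not near it.
Once in a run the grip may slacken for a moment while it holds something.
It also fails if it takes over 210 s, if anything falls off the work surface, if the arm or the gripper's body presses on something with over 40 N, if the wrist force passes 120 N, or if a joint passes its speed limit or range.

## Working session

There is one attempt and no reset: what is moved stays moved. The work goes in short steps, Python scripts to look and compute and a shell command to move; the robot and the scene stay as the last step left them, time stands still between calls to the robot, and variables do not carry over. Pictures are saved under pics/ and viewed, at most 14 in all, crops included, and the job is handed in when it is done.

```bash
mkdir -p pics
cat > h.py <<'E'
import numpy as np, cv2, json
from scipy.spatial.transform import Rotation as R
from station import telemetry, imaging, robot
def cam(n):
    c=imaging.camera_info(n); f=240/np.tan(np.radians(c['fov_y'])/2)
    K=np.array([[f,0,c['cx']],[0,f,c['cy']],[0,0,1]]); M=cv2.Rodrigues(np.array(c['rvec'],float))[0]
    return K,M,np.array(c['tvec'],float).ravel()
def ray(n,u,v,z):
    K,M,t=cam(n); d=M.T@np.linalg.inv(K)@[u,v,1]; o=-M.T@t
    return o+d*(z-o[2])/d[2]
def proj(n,p):
    K,M,t=cam(n); q=K@(M@np.asarray(p,float)+t); return q[:2]/q[2]
def snap(n,f,crop=None,s=1):
    im=imaging.get_image(n)[:,:,::-1].copy(); cv2.imwrite('pics/raw_'+f,im)
    if crop: x,y,w,h=crop; im=im[y:y+h,x:x+w]
    im=cv2.resize(im,None,fx=s,fy=s,interpolation=cv2.INTER_CUBIC); cv2.imwrite('pics/'+f,im)
def st():
    s=telemetry.observe(); r=R.from_quat(s['eef_rot'])
    print('t',round(s['time'],2),'pos',np.round(s['ee_pos'],1),'F',np.round(s['contact_force'],1),'open',round(s['opening'],3),'grip',round(s['grasp_force'],1))
    m=r.as_matrix(); print('yawx',round(np.degrees(np.arctan2(m[1,0],m[0,0])),2),'z',np.round(m[:,2],3)); return s
def go(x,y,z,yawx=None):
    """rows' shift (m, tool axes) and rz to reach TCP x,y,z with tool x axis at yawx deg"""
    s=telemetry.observe(); m=R.from_quat(s['eef_rot']).as_matrix()
    d=m.T@(np.array([x,y,z])-s['ee_pos'])/1000
    cur=np.degrees(np.arctan2(m[1,0],m[0,0]))
    rz=0 if yawx is None else -((yawx-cur+90)%180-90)
    print('shift',np.round(d,4),'rz',round(rz,2))
E
python3 - <<'E'
from h import *
snap('top','t0.png');snap('side','s0.png');st()
for n in('top','side'):
    K,M,t=cam(n);print(n,K[0,0],-M.T@t)
E
```

```text
t 0.1 pos [ 222.9 -583.6  230.8] F [-0.7  0.1 -0.3] open 1.003 grip 0.0
yawx 20.9 z [-0.     0.001 -1.   ]
top 515.8347878029457 [ 294.33812913  -29.69651927 1187.08457344]
side 444.5445354008569 [419.49594776 579.22292272 848.4465151 ]
```

View pics/t0.png

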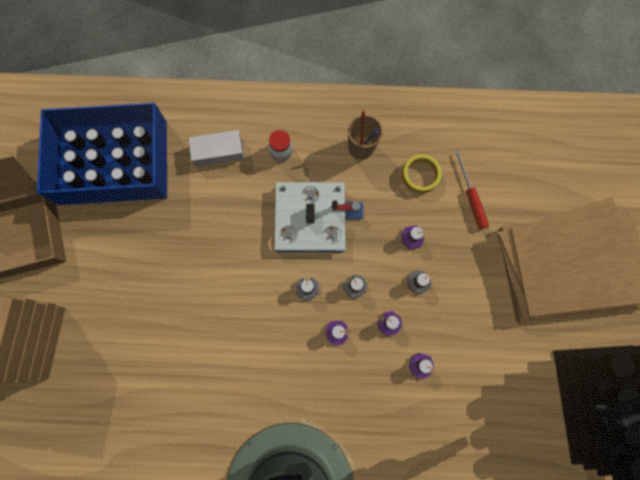

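View pics/s0.png

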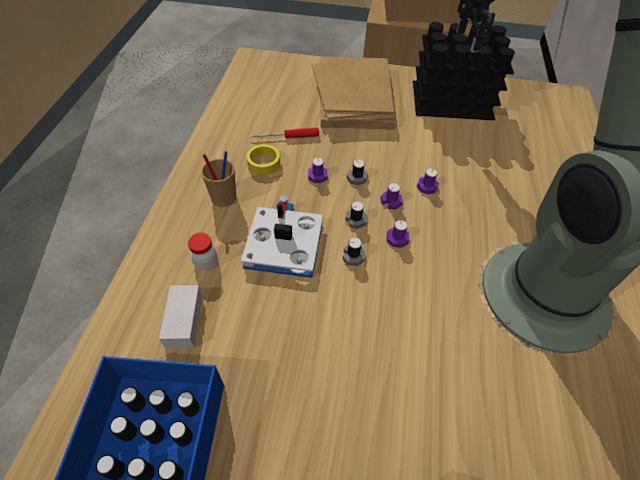

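The top view shows the jig at about (310,217) with +x up and +y left, the latch on its right, and three grey rolls at (307,288), (356,287) and (420,282). The purple ones are decoys. The tape is at (422,173), the jar at (280,143), the carton at (215,148).

Run:
```python
from h import *
im=cv2.imread('pics/raw_t0.png')[170:310,260:450]
cv2.imwrite('pics/t0c.png',cv2.resize(im,None,fx=4.2,fy=4.2,interpolation=cv2.INTER_CUBIC))
```

```text
(no output)
```

View pics/t0c.png

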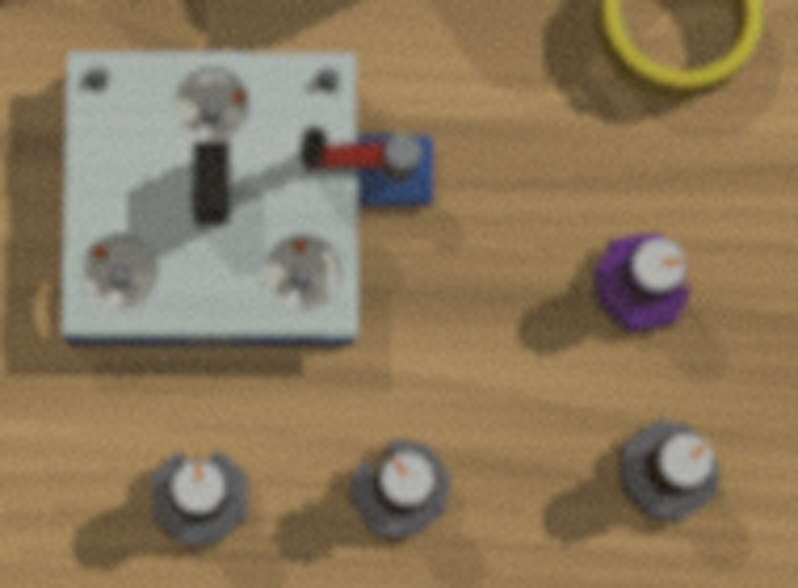

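Run:
```python
from h import *
def T(x,y,z): return ray('top',(x+.5)/4.2-.5+260,(y+.5)/4.2-.5+170,z)[:2]
c=[T(66,53,34),T(356,52,34),T(357,337,34),T(63,337,34)]
for p in c: print(np.round(p,1))
ctr=np.mean(c,0)
w=[np.linalg.norm(c[i]-c[(i+1)%4]) for i in range(4)]
e=(c[0]+c[1]-c[2]-c[3]); th=np.arctan2(e[1],e[0]); f=(c[0]+c[3]-c[1]-c[2]); th2=np.arctan2(-f[0],f[1])
print('ctr',ctr,'sides',w,'yaw',np.degrees([th,th2]))
pins=[T(95,79,44),T(326,80,44)];print('pins',pins)
pm=(pins[0]+pins[1])/2; d=pins[0]-pins[1];print(np.linalg.norm(d),'yaw',np.degrees(np.arctan2(-d[0],d[1])))
th=np.arctan2(-d[0],d[1]);Rz=np.array([[np.cos(th),-np.sin(th)],[np.sin(th),np.cos(th)]])
print('ctr from pins',pm-Rz@[64,0])
for n,p in dict(s1=(-45,-50),s2=(-45,50),s3=(50,0)).items(): 
    q=ctr+Rz@p; u=proj('top',[*q,19]); print(n,np.round(q,1),'px crop of spigot z24',np.round(((proj('top',[*q,24])-[260,170]+.5)*4.2-.5),1))
for n,k in dict(s1=(299,245),s2=(98,252),s3=(237,97)).items():
    q=ctr+Rz@dict(s1=(-45,-50),s2=(-45,50),s3=(50,0))[n]; v=T(*k,19)-q; print(n,np.linalg.norm(v),np.degrees(np.arctan2(v[1],v[0])))
print('knob',T(314,135,80),'pivot',T(402,155,46), 'handle',T(211,185,76-6))
for n,k,b,l in (('A',(198,488),(200,498),(199,466)),('B',(407,478),(401,489),(398,466)),('C',(686,460),(670,472),(700,450))):
    p=T(*k,54); q=T(*l,54)-p; print(n,p,T(*b,14),np.degrees(np.arctan2(q[1],q[0])))
```

```text
[671.5  62.6]
[677.9 -98.9]
[ 516.2 -102.8]
[510.6  56.3]
ctr [594.04285    -20.67858783] sides [np.float64(161.62388999678564), np.float64(161.68227165219477), np.float64(159.2275577688304), np.float64(161.01989562786164)] yaw [1.8176288  2.14260597]
pins [array([653.81200648,  45.12813772]), array([657.78601767, -82.08396652])]
127.27416167428879 yaw 1.7892954852897887
ctr from pins [591.83021775 -20.47625179]
s1 [550.6 -72.1] px crop of spigot z24 [301.2 277. ]
s2 [547.5  27.9] px crop of spigot z24 [119.2 276.2]
s3 [644.  -19.1] px crop of spigot z24 [210.9 110.6]
s1 19.243515672116597 4.4529465770390955
s2 19.108209343308133 41.162341302508835
s3 17.466318201034223 -55.259302354088994
knob [615.63994671 -74.79705274] pivot [ 615.88535521 -124.48793008] handle [588.93430784 -21.05464902]
A [428.87031448 -19.88052316] [428.22414153 -20.81568157] -0.5117908604268413
B [ 437.98504823 -129.34548235] [ 436.94753748 -129.70259248] 38.0837990116497
C [ 452.65028585 -275.93790802] [ 451.36246786 -275.85158494] -53.20553443207958
```

Run:
```python
from h import *
go(615,-75,231,45); go(615,-75,120,45)
```

```text
shift [ 5.478e-01 -3.352e-01  1.000e-04] rz -24.1
shift [ 0.5478 -0.3351  0.1111] rz -24.1
```

```bash
python3 -m jog '[[0,0.05,-0.03,0,0,0,-6],[0.06,0.09,-0.055,0,0,0,-12],[0.06,0.125,-0.076,0,0,0,-18],[0.06,0.16,-0.098,0,0,0,-24.1],[0.06,0.19,-0.116,0,0,0,-24.1]]' 20
python3 - <<'E'
from h import *
go(615,-75,231,45)
E
```

```text
time: 0.52
ee_pos: [350.9, -417.3, 231.2]
eef_rot: [0.923, 0.386, -0.0, -0.0]
contact_force: [1.3, -1.1, -0.5]
opening: 0.468
grasp_force: 0.0
shift [ 4.291e-01 -5.220e-02  2.000e-04] rz 0.41
```

```bash
python3 -m jog '[[0.06,0.4,-0.05,0,0,0,0],[0.06,0.4,-0.05,0,0,0,0],[0.06,0.4,-0.05,0,0,0,0],[0.06,0.4,-0.05,0,0,0,0],[0.06,0.4,-0.05,0,0,0,0]]' >/dev/null;python3 -m jog '[[0.06,0.2,-0.025,0,0,0,0],[0.06,0.2,-0.025,0,0,0,0],[0.06,0.2,-0.025,0,0,0,0],[0.06,0.2,-0.025,0,0,0,0],[0.06,0.2,-0.025,0,0,0,0]]' >/dev/null
python3 - <<'E'
from h import *
st();go(615,-75,110,45)
E
```

```text
t 1.35 pos [603.2 -92.5 231.1] F [-0.2 -0.1  0.7] open 0.471 grip 0.0
yawx 45.08 z [-0.     0.001 -1.   ]
shift [ 0.0207 -0.0039  0.1211] rz 0.08
```

```bash
python3 -m jog '[[0.06,0,0,0.04,0,0,0],[0.06,0,0,0.08,0,0,0],[0.06,0,0,0.11,0,0,0],[0.06,0,0,0.11,0,0,0],[0.06,0,0,0.11,0,0,0]]' >/dev/null
python3 - <<'E'
from h import *
st();go(615,-75,49,45)
E
```

```text
t 1.77 pos [601.4 -95.3 120.7] F [ 0.8 -0.7  1.7] open 0.472 grip 0.0
yawx 45.01 z [-0.003  0.    -1.   ]
shift [ 0.0241 -0.0046  0.0717] rz 0.01
```

```bash
python3 -m jog '[[0.06,0.0235,-0.0046,0,0,0,0],[0.06,0.0235,-0.0046,0.02,0,0,0],[0.06,0.0235,-0.0046,0.05,0,0,0],[0.06,0.0235,-0.0046,0.07,0,0,0],[0.06,0.0235,-0.0046,0.07,0,0,0]]'; python3 -m jog '[[1,0,0,0,0,0,0],[1,0,0,0,0,0,0],[1,0,0,0,0,0,0],[1,0,0,0,0,0,0],[1,0,0,0,0,0,0]]' 25
python3 - <<'E'
from h import *
st();snap('side','s1.png',(180,130,200,150),4)
E
```

```text
time: 2.18
ee_pos: [614.7, -75.7, 50.3]
eef_rot: [0.924, 0.383, -0.001, -0.0]
contact_force: [-0.2, 0.3, -0.1]
opening: 0.469
grasp_force: 0.0
time: 2.6
ee_pos: [616.7, -75.2, 53.9]
eef_rot: [0.924, 0.383, 0.002, 0.0]
contact_force: [-1.7, 3.8, 7.4]
opening: 0.153
grasp_force: 25.1
t 2.6 pos [616.7 -75.2  53.9] F [-1.7  3.8  7.4] open 0.153 grip 25.1
yawx 44.99 z [ 0.003  0.    -1.   ]
```

View pics/s1.png

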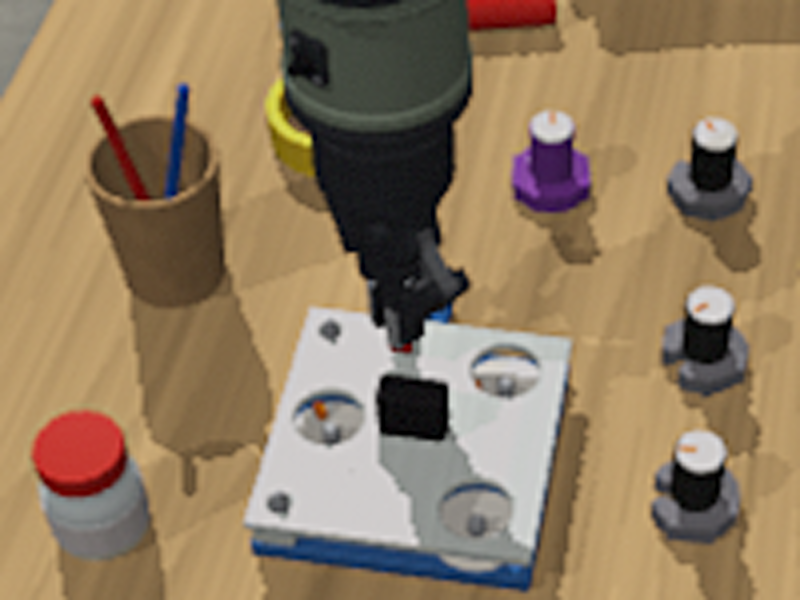

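Gripped on the knob (opening 13 mm). Now I swing it along its arc.

```bash
python3 -m jog '[[1,0.010,0.0142,0,0,0,0],[1,0.0144,0.031,0,0,0,0],[1,0.0129,0.0483,0,0,0,0],[1,0.0079,0.0604,0,0,0,0],[1,0.0027,0.0676,0,0,0,0]]' 25;python3 -m jog '[[1,0,0,0,0,0,0],[1,0,0,0,0,0,0],[0.3,0,0,0,0,0,0],[0.2,0,0,0,0,0,0],[0.2,0,0,-0.02,0,0,0]]'; python3 -m jog '[[0.2,0,0,-0.04,0,0,0],[0.2,0,0,-0.08,0,0,0],[0.2,0,0,-0.1,0,0,0],[0.2,0,0,-0.1,0,0,0],[0.2,0,0,-0.1,0,0,0]]'
python3 - <<'E'
from h import *
snap('top','t1.png',(260,160,150,110),5);go(592.5,-20.6,130,1.9)
E
```

```text
time: 3.07
ee_pos: [667.0, -121.7, 53.6]
eef_rot: [0.924, 0.383, 0.002, 0.0]
contact_force: [0.6, 6.1, 6.5]
opening: 0.152
grasp_force: 25.6
time: 3.48
ee_pos: [663.0, -121.3, 68.9]
eef_rot: [0.924, 0.383, -0.002, -0.001]
contact_force: [0.5, -0.3, 0.8]
opening: 0.401
grasp_force: 0.0
time: 3.9
ee_pos: [665.3, -121.6, 173.1]
eef_rot: [0.924, 0.383, 0.001, 0.001]
contact_force: [-0.5, -0.1, -1.3]
opening: 0.401
grasp_force: 0.0
shift [ 0.0203 -0.1224  0.0416] rz 43.1
```

View pics/t1.png

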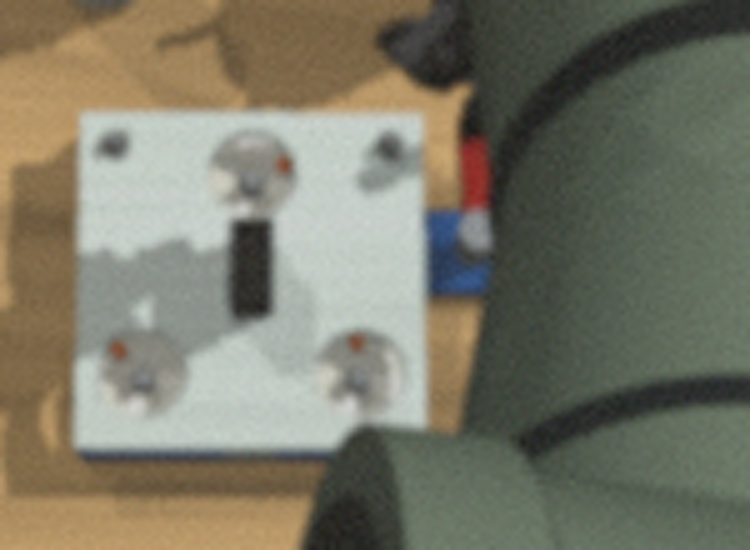

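The latch bar now points along +x (crop 475,170), clear of the plate. Next, the plate handle.

```bash
python3 -m jog '[[0.1,0.005,-0.03,0,0,0,7],[0.1,0.01,-0.06,0,0,0,14],[0.1,0.015,-0.09,0,0,0,21],[0.1,0.02,-0.11,0.01,0,0,28],[0.1,0.0203,-0.1224,0.03,0,0,35]]' >/dev/null; python3 -m jog '[[0,0,0,0,0,0,7],[0,0,0,0,0,0,8.1],[0,0,0,0,0,0,8.1],[0,0,0,0,0,0,8.1],[0,0,0,0,0,0,8.1]]'>/dev/null
python3 - <<'E'
from h import *
st();go(593,-20.6,41,1.9)
E
```

```text
t 4.78 pos [593.1 -21.1 141.4] F [-0.5  0.3 -0. ] open 0.503 grip 0.0
yawx 2.04 z [ 0. -0. -1.]
shift [-1.000e-04 -5.000e-04  1.004e-01] rz 0.14
```

```bash
python3 -m jog '[[0,0,0,0.03,0,0,0],[0,0,0,0.06,0,0,0],[0,0,0,0.09,0,0,0],[0,0,0,0.1,0,0,0],[0,0,0,0.1,0,0,0]]'; python3 -m jog '[[1,0,0,0,0,0,0],[1,0,0,0,0,0,0],[1,0,0,0,0,0,0],[1,0,0,0,0,0,0],[1,0,0,0,0,0,0]]' 60;  python3 -m jog '[[1,0,0,-0.005,0,0,0],[1,0,0,-0.01,0,0,0],[1,0,0,-0.02,0,0,0],[1,0,0,-0.03,0,0,0],[1,0,0,-0.04,0,0,0]]';python3 -m jog '[[1,0,0,-0.02,0,0,0],[1,0,0,-0.02,0,0,0],[1,0,0,-0.02,0,0,0],[1,0,0,-0.02,0,0,0]]'
```

```text
time: 5.2
ee_pos: [591.6, -20.9, 39.3]
eef_rot: [1.0, 0.017, -0.002, -0.0]
contact_force: [-0.6, -0.1, 1.0]
opening: 0.498
grasp_force: 0.0
time: 5.62
ee_pos: [593.9, -20.7, 43.1]
eef_rot: [1.0, 0.017, 0.001, 0.0]
contact_force: [-1.0, -0.7, 9.8]
opening: 0.222
grasp_force: 60.4
time: 6.03
ee_pos: [593.0, -20.5, 82.8]
eef_rot: [1.0, 0.017, 0.0, -0.0]
contact_force: [-0.4, 0.4, -2.9]
opening: 0.222
grasp_force: 58.7
time: 6.37
ee_pos: [592.7, -20.6, 101.2]
eef_rot: [1.0, 0.017, -0.0, -0.0]
contact_force: [0.5, 0.4, -3.6]
opening: 0.225
grasp_force: 59.0
```

```bash
python3 -m jog '[[1,0,-0.03,0,0,0,0],[1,0,-0.07,0,0,0,0],[1,0,-0.11,0,0,0,0],[1,0,-0.15,0,0,0,0],[1,0,-0.18,0,0,0,0]]' >/dev/null; python3 -m jog '[[1,0,-0.008,0,0,0,0],[1,0,-0.008,0.02,0,0,0],[1,0,-0.008,0.045,0,0,0],[1,0,-0.008,0.065,0,0,0],[1,0,-0.008,0.075,0,0,0]]' ;  python3 -m jog '[[1,0,0,0.004,0,0,0],[1,0,0,0.008,0,0,0],[1,0,0,0.009,0,0,0],[1,0,0,0.009,0,0,0]]'
```

```text
time: 7.2
ee_pos: [585.0, 166.7, 23.2]
eef_rot: [1.0, 0.017, -0.002, 0.001]
contact_force: [-1.1, -0.5, -3.8]
opening: 0.219
grasp_force: 59.4
time: 7.53
ee_pos: [587.0, 167.3, 17.9]
eef_rot: [1.0, 0.017, 0.0, -0.0]
contact_force: [0.9, 0.7, -4.2]
opening: 0.228
grasp_force: 59.4
```

```bash
python3 -m jog '[[1,0,0,0.001,0,0,0],[1,0,0,0.002,0,0,0],[1,0,0,0.0035,0,0,0],[1,0,0,0.0035,0,0,0],[1,0,0,0.0035,0,0,0]]'; python3 -m jog '[[0.3,0,0,0,0,0,0],[0,0,0,0,0,0,0],[0,0,0,0,0,0,0],[0,0,0,-0.03,0,0,0],[0,0,0,-0.06,0,0,0]]';python3 -m jog '[[0,0,0,-0.04,0,0,0],[0,0,0,-0.08,0,0,0],[0,0,0,-0.12,0,0,0],[0,-0.05,0,-0.12,0,0,0],[0,-0.05,0,-0.12,0,0,0]]'
python3 - <<'E'
from h import *
snap('top','t2.png',(180,120,280,210),2.8)
E
```

```text
time: 7.95
ee_pos: [587.0, 167.4, 15.1]
eef_rot: [1.0, 0.016, 0.001, -0.0]
contact_force: [-5.7, -2.2, 15.6]
opening: 0.225
grasp_force: 62.2
time: 8.37
ee_pos: [585.5, 167.0, 73.2]
eef_rot: [1.0, 0.017, -0.002, 0.0]
contact_force: [1.9, 0.5, 0.8]
opening: 0.505
grasp_force: 0.0
time: 8.78
ee_pos: [534.0, 165.9, 196.0]
eef_rot: [1.0, 0.017, 0.001, -0.001]
contact_force: [-0.0, -0.3, -1.4]
opening: 0.501
grasp_force: 0.0
```

View pics/t2.png

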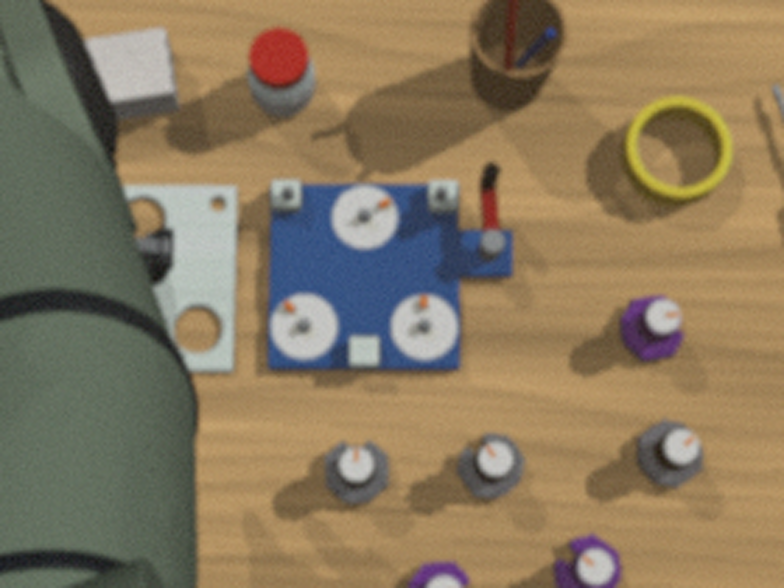

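The plate is off to the left (+y), lying flat at crop (180,280). The jig is open: orange keys at crop (383,203), (288,307), (423,300); spigots at (364,215), (304,326), (425,325). The rolls haven't moved.

```bash
cat > m.py <<'E'
from h import *
def orange(im,box,mn=25):
    x,y,w,h=box; a=im[y:y+h,x:x+w].astype(float); b,g,r=a[...,0],a[...,1],a[...,2]
    wt=np.clip((r-b)-mn,0,None)*((r-b)>mn)
    yy,xx=np.mgrid[y:y+h,x:x+w]; return (wt*xx).sum()/wt.sum(),(wt*yy).sum()/wt.sum(),wt.max()
def white(im,box,lo=None):
    x,y,w,h=box; a=im[y:y+h,x:x+w].min(2).astype(np.uint8)
    t,b=cv2.threshold(a,0,255,cv2.THRESH_OTSU); n,l,s,c=cv2.connectedComponentsWithStats(b); k=1+s[1:,4].argmax()
    return c[k][0]+x,c[k][1]+y,s[k,4]
E
python3 - <<'E'
from m import *
im=cv2.imread('pics/raw_t2.png')
T=lambda x,y:((x+.5)/2.8-.5+180,(y+.5)/2.8-.5+120)
def box(c,r): return (int(c[0]-r),int(c[1]-r),2*r+1,2*r+1)
for n,d,k in(('s1',(424,326),(423,300)),('s2',(303,326),(288,307)),('s3',(364,216),(383,203))):
    o=orange(im,box(T(*k),5)); p=T(*d); P=ray('top',*p,24)[:2] if 0 else None
    sp={'s1':(425,325),'s2':(304,326),'s3':(364,215)}[n]
    W=white(im,box(p,15)); A=ray('top',*W[:2],12)[:2]; B=ray('top',*T(*sp),24)[:2]
    v=ray('top',*o[:2],19)[:2]-A; print(n,'disc',A.round(1),W[2],'spig',B.round(1),'key',np.hypot(*v).round(1),np.degrees(np.arctan2(v[1],v[0])).round(1),o[2])
for n,t in(('A',(356,464)),('B',(494,460)),('C',(681,448))):
    W=white(im,box(T(*t),8)); o=orange(im,box(W[:2],4),15); A=ray('top',*W[:2],54)[:2]; v=ray('top',*o[:2],54)[:2]-A
    print(n,A.round(1),W[2],np.hypot(*v).round(1),np.degrees(np.arctan2(v[1],v[0])).round(1))
a=[ray('top',*T(*q),44)[:2] for q in((287,194),(440,194))];print(a)
E
```

```text
s1 disc [550.5 -72.3] 421 spig [550.2 -72.4] key 20.8 4.5 89.0
s2 disc [547.6  27.3] 421 spig [545.8  27.2] key 20.3 41.2 90.0
s3 disc [644.7 -18.5] 395 spig [642.7 -18.8] key 19.9 -57.8 86.0
A [429.7 -20.3] 116 6.8 5.4
B [ 438.  -129.9] 117 7.5 38.3
C [ 453.2 -276.4] 124 7.9 -48.5
[array([652.51425609,  45.20567134]), array([657.03255995, -81.13741919])]
```

Run:
```python
from h import *
go(429.7,-20.3,120,2)
```

```text
shift [-0.1104  0.1825  0.075 ] rz -0.04
```

```bash
python3 -m jog '[[-0.3,-0.022,0.036,0,0,0,0],[-0.3,-0.044,0.072,0.01,0,0,0],[-0.3,-0.066,0.108,0.03,0,0,0],[-0.3,-0.088,0.144,0.05,0,0,0],[-0.3,-0.1104,0.178,0.075,0,0,0]]' >/dev/null; python3 -m jog '[[-0.3,0,0.0045,0,0,0,0],[-0.3,0,0.0045,0,0,0,0],[-0.3,0,0.0045,0,0,0,0],[-0.3,0,0.0045,0,0,0,0]]' >/dev/null;python3 - <<'E'
from h import *
st();go(429.7,-20.3,22,2)
E
```

```text
t 9.58 pos [441.4  -5.9 128.5] F [0.5 0.5 0.3] open 0.649 grip 0.0
yawx 1.96 z [ 0.001  0.    -1.   ]
shift [-0.0123  0.014   0.1064] rz -0.04
```

```bash
python3 -m jog '[[-0.3,-0.0123,0.014,0,0,0,0],[-0.3,-0.0123,0.014,0.03,0,0,0],[-0.3,-0.0123,0.014,0.06,0,0,0],[-0.3,-0.0123,0.014,0.09,0,0,0],[-0.3,-0.0123,0.014,0.106,0,0,0]]' >/dev/null; python3 -m jog '[[-0.3,0,0,0,0,0,0],[1,0,0,0,0,0,0],[1,0,0,0,0,0,0],[1,0,0,0,0,0,0],[1,0,0,0,0,0,0]]' 40; python3 -m jog '[[1,0,0,0,0,0,0],[1,0,0,0,0,0,0],[1,0,0,-0.03,0,0,0],[1,0,0,-0.06,0,0,0],[1,0,0,-0.06,0,0,0]]'
python3 - <<'E'
from h import *
st();go(550.5,-72.3,82,4)
E
```

```text
time: 10.42
ee_pos: [429.6, -21.0, 23.3]
eef_rot: [1.0, 0.017, 0.001, -0.0]
contact_force: [-1.1, 2.6, 9.8]
opening: 0.339
grasp_force: 40.1
time: 10.83
ee_pos: [430.7, -21.3, 86.5]
eef_rot: [1.0, 0.016, 0.003, -0.0]
contact_force: [2.9, 0.1, 0.0]
opening: 0.338
grasp_force: 39.8
t 10.83 pos [430.7 -21.3  86.5] F [2.9 0.1 0. ] open 0.338 grip 39.8
yawx 1.88 z [ 0.006  0.    -1.   ]
shift [0.118  0.0548 0.0052] rz -2.12
```

```bash
python3 -m jog '[[1,0.03,0.014,0,0,0,-2],[1,0.06,0.028,0,0,0,-2],[1,0.09,0.042,0,0,0,-2],[1,0.11,0.051,0,0,0,-2],[1,0.118,0.0548,0,0,0,-2]]' >/dev/null; python3 -m jog '[[1,0,0,0,0,0,0],[1,0,0,0,0,0,0],[1,0,0,0,0,0,0],[1,0,0,0,0,0,0]]'
python3 - <<'E'
from m import *
snap('side','s2.png',(220,180,150,110),5)
st();go(550.5,-72.3,46,4)
E
```

```text
time: 11.58
ee_pos: [547.5, -71.6, 82.2]
eef_rot: [0.999, 0.034, -0.0, -0.0]
contact_force: [-0.4, 1.1, 0.3]
opening: 0.337
grasp_force: 39.8
t 11.63 pos [547.8 -71.7  82.3] F [ 0.8 -0.5  0. ] open 0.338 grip 28.8
yawx 3.93 z [-0.  0. -1.]
shift [0.0027 0.0008 0.0363] rz -0.07
```

View pics/s2.png

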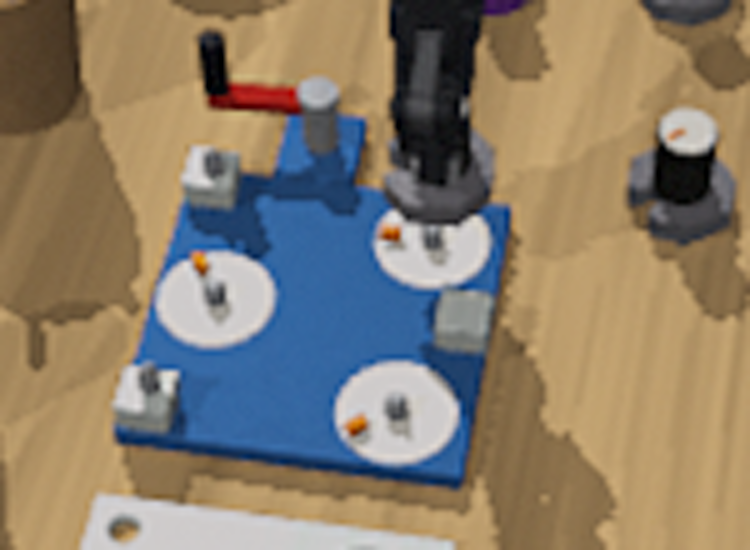

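Roll A hangs over station 1, with its flange at crop (440,180) above the spigot at (432,238). The grip just dipped, so I'm checking while lowering.

```bash
python3 -m jog '[[1,0.0027,0.0008,0.01,0,0,0],[1,0.0027,0.0008,0.02,0,0,0],[1,0.0027,0.0008,0.03,0,0,0],[1,0.0027,0.0008,0.034,0,0,0],[1,0.0027,0.0008,0.034,0,0,0]]'  50
python3 - <<'E'
from m import *
st();go(550.5,-72.3,36,4)
E
```

```text
time: 12.05
ee_pos: [550.2, -72.6, 46.3]
eef_rot: [0.999, 0.034, -0.001, -0.0]
contact_force: [-1.0, 0.1, -1.1]
opening: 0.334
grasp_force: 49.8
t 12.05 pos [550.2 -72.6  46.3] F [-1.   0.1 -1.1] open 0.334 grip 49.8
yawx 3.91 z [-0.003  0.    -1.   ]
shift [ 0.0004 -0.0003  0.0103] rz -0.09
```

```bash
python3 -m jog '[[1,0,0,0.003,0,0,0],[1,0,0,0.006,0,0,0],[1,0,0,0.006,0,0,0]]'; python3 -m jog '[[1,0,0,0.002,0,0,0],[1,0,0,0.004,0,0,0],[1,0,0,0.005,0,0,0],[1,0,0,0.005,0,0,0]]'
```

```text
time: 12.3
ee_pos: [551.0, -72.8, 41.6]
eef_rot: [0.999, 0.034, -0.0, -0.0]
contact_force: [0.6, 0.3, -0.9]
opening: 0.337
grasp_force: 49.9
time: 12.63
ee_pos: [551.1, -72.8, 36.8]
eef_rot: [0.999, 0.034, -0.0, -0.0]
contact_force: [-0.2, -0.2, -1.1]
opening: 0.332
grasp_force: 49.9
```

```bash
python3 -m jog '[[1,0,0,0.001,0,0,0],[1,0,0,0.002,0,0,0],[1,0,0,0.003,0,0,0],[1,0,0,0.003,0,0,0]]'; python3 -m jog '[[0.3,0,0,0,0,0,0],[0,0,0,0,0,0,0],[-0.2,0,0,0,0,0,0],[-0.2,0,0,-0.03,0,0,0],[-0.2,0,0,-0.06,0,0,0]]' 40;python3 -m jog '[[-0.2,0,0,-0.02,0,0,0],[-0.2,0,0,-0.02,0,0,0],[-0.2,0,0,-0.02,0,0,0]]'
python3 - <<'E'
from m import *
go(438,-129.8,110,2)
E
```

```text
time: 12.97
ee_pos: [551.3, -72.8, 35.3]
eef_rot: [0.999, 0.034, 0.0, 0.0]
contact_force: [-9.8, 2.2, 28.9]
opening: 0.332
grasp_force: 53.6
time: 13.38
ee_pos: [550.0, -72.6, 93.4]
eef_rot: [0.999, 0.034, -0.002, -0.0]
contact_force: [-0.5, -1.1, 0.1]
opening: 0.602
grasp_force: 0.0
time: 13.63
ee_pos: [551.7, -72.8, 114.8]
eef_rot: [0.999, 0.034, 0.001, 0.0]
contact_force: [0.4, 0.3, -0.6]
opening: 0.598
grasp_force: 0.0
shift [-0.1173  0.0491  0.0046] rz 1.89
```

```bash
cat > c.py <<'E'
from m import *
im=imaging.get_image('side')[:,:,::-1]
import sys
for p in eval(sys.argv[1]):
    u=proj('side',p); W=white(im,(int(u[0])-9,int(u[1])-9,19,19)); q=ray('side',W[0],W[1],p[2]); print('exp',p,'seen',q.round(1),W[2])
E
python3 c.py '[(438,-129.8,54),(453,-276.4,54),(550.5,-72.3,66)]'
```

```text
exp (438, -129.8, 54) seen [ 435.5 -130.7   54. ] 85
exp (453, -276.4, 54) seen [ 455.2 -281.1   54. ] 298
exp (550.5, -72.3, 66) seen [549.7 -72.3  66. ] 90
```

```bash
python3 -m jog '[[-0.3,-0.035,0.015,0,0,0,2],[-0.3,-0.07,0.03,0,0,0,2],[-0.3,-0.1,0.042,0,0,0,2],[-0.3,-0.1173,0.0491,0,0,0,2],[-0.3,-0.1173,0.0491,0,0,0,2]]' >/dev/null; python3 -m jog '[[-0.3,0,0,0,0,0,0],[-0.3,0,0,0,0,0,0],[-0.3,0,0,0,0,0,0]]'
python3 - <<'E'
from m import *
go(437.5,-130,22,2)
E
```

```text
time: 14.35
ee_pos: [438.1, -129.2, 113.5]
eef_rot: [1.0, 0.017, -0.0, -0.0]
contact_force: [0.1, 0.5, -0.4]
opening: 0.648
grasp_force: 0.0
shift [-0.0006  0.0008  0.0915] rz -0.05
```

```bash
python3 -m jog '[[-0.3,0,0.0008,0.03,0,0,0],[-0.3,0,0.0008,0.06,0,0,0],[-0.3,0,0.0008,0.085,0,0,0],[-0.3,0,0.0008,0.0915,0,0,0],[-0.3,0,0.0008,0.0915,0,0,0]]' >/dev/null; python3 -m jog '[[-0.3,0,0,0,0,0,0],[1,0,0,0,0,0,0],[1,0,0,0,0,0,0],[1,0,0,0,0,0,0],[1,0,0,0,0,0,0]]' 50; python3 -m jog '[[1,0,0,0,0,0,0],[1,0,0,0,0,0,0],[1,0,0,-0.03,0,0,0],[1,0,0,-0.065,0,0,0],[1,0,0,-0.065,0,0,0]]'
python3 - <<'E'
from h import *
st();go(547.2,27.3,88,5)
E
```

```text
time: 15.18
ee_pos: [438.3, -130.7, 23.9]
eef_rot: [1.0, 0.016, 0.001, 0.0]
contact_force: [-2.2, 0.7, 13.3]
opening: 0.333
grasp_force: 48.3
time: 15.6
ee_pos: [439.8, -131.2, 92.8]
eef_rot: [1.0, 0.016, 0.003, 0.001]
contact_force: [2.1, -1.6, -0.1]
opening: 0.333
grasp_force: 49.6
t 15.6 pos [ 439.8 -131.2   92.8] F [ 2.1 -1.6 -0.1] open 0.333 grip 49.6
yawx 1.87 z [ 0.007 -0.001 -1.   ]
shift [ 0.1125 -0.1549  0.0053] rz -3.13
```

```bash
python3 -m jog '[[1,0.015,-0.035,0,0,0,-3],[1,0.035,-0.07,0,0,0,-3],[1,0.06,-0.1,0,0,0,-3],[1,0.085,-0.13,0,0,0,-3],[1,0.1085,-0.154,0,0,0,-3]]' >/dev/null; python3 -m jog '[[1,0.004,-0.001,0,0,0,0],[1,0.004,-0.001,0,0,0,0],[1,0.004,-0.001,0,0,0,0],[1,0.004,-0.001,0,0,0,0]]'
python3 - <<'E'
from m import *
go(547.2,27.3,46,5)
E
```

```text
time: 16.35
ee_pos: [544.2, 27.3, 88.0]
eef_rot: [0.999, 0.042, 0.0, 0.0]
contact_force: [0.3, 0.0, -1.0]
opening: 0.332
grasp_force: 49.8
shift [0.003  0.0002 0.042 ] rz -0.17
```

```bash
python3 -m jog '[[1,0.003,0.0002,0.01,0,0,0],[1,0.003,0.0002,0.02,0,0,0],[1,0.003,0.0002,0.03,0,0,0],[1,0.003,0.0002,0.04,0,0,0],[1,0.003,0.0002,0.042,0,0,0]]'; python3 -m jog '[[1,0,0,0.003,0,0,0],[1,0,0,0.006,0,0,0],[1,0,0,0.006,0,0,0]]';python3 -m jog '[[1,0,0,0.002,0,0,0],[1,0,0,0.004,0,0,0],[1,0,0,0.004,0,0,0]]'
```

```text
time: 16.77
ee_pos: [546.7, 28.0, 43.3]
eef_rot: [0.999, 0.043, -0.001, 0.0]
contact_force: [0.9, -1.2, -0.7]
opening: 0.338
grasp_force: 49.9
time: 17.02
ee_pos: [547.7, 28.3, 39.1]
eef_rot: [0.999, 0.043, -0.0, 0.0]
contact_force: [0.8, -0.9, -1.7]
opening: 0.338
grasp_force: 49.9
time: 17.27
ee_pos: [547.9, 28.5, 36.0]
eef_rot: [0.999, 0.043, 0.0, -0.0]
contact_force: [-1.4, 0.3, 5.7]
opening: 0.338
grasp_force: 50.6
```

Home again (36.0, expected 35.9). Release and retreat.

```bash
python3 -m jog '[[1,0,0,0.0005,0,0,0],[0.3,0,0,0,0,0,0],[0,0,0,0,0,0,0],[-0.2,0,0,-0.03,0,0,0],[-0.2,0,0,-0.06,0,0,0]]' 50;python3 -m jog '[[-0.2,0,0,-0.04,0,0,0],[-0.2,0,0,-0.06,0,0,0],[-0.2,0,0,-0.06,0,0,0]]'; python3 c.py '[(438,-129.8,54),(453,-276.4,54),(550.5,-72.3,66),(547.2,27.3,66)]'
python3 - <<'E'
from m import *
snap('top','t3.png');im=cv2.imread('pics/t3.png');W=white(im,(412,268,24,24));A=ray('top',*W[:2],54)
o=orange(im,(int(W[0])-4,int(W[1])-4,9,9),15);v=ray('top',*o[:2],54)-A;print('C',A,W,np.degrees(np.arctan2(v[1],v[0])))
go(*A[:2],140,2)
E
```

```text
time: 17.68
ee_pos: [546.6, 28.4, 95.1]
eef_rot: [0.999, 0.043, -0.002, 0.0]
contact_force: [0.5, 0.1, 0.6]
opening: 0.6
grasp_force: 0.0
time: 17.93
ee_pos: [549.8, 28.6, 160.0]
eef_rot: [0.999, 0.043, 0.003, -0.0]
contact_force: [0.2, -0.0, 1.8]
opening: 0.598
grasp_force: 0.0
exp (438, -129.8, 54) seen [ 439.2 -131.1   54. ] 352
exp (453, -276.4, 54) seen [ 455.2 -281.3   54. ] 297
exp (550.5, -72.3, 66) seen [547.7 -72.6  66. ] 88
exp (547.2, 27.3, 66) seen [545.6  28.7  66. ] 115
C [ 453.27994696 -276.45185521   54.        ] (np.float64(423.1818181818182), np.float64(278.8677685950413), np.int32(121)) -49.20366254001326
shift [-0.1205  0.2957  0.0159] rz 2.9
```

```bash
python3 -m jog '[[-0.3,-0.015,0.035,0,0,0,2.9],[-0.3,-0.03,0.07,0,0,0,2.9],[-0.3,-0.045,0.108,0,0,0,2.9],[-0.3,-0.06,0.146,0,0,0,2.9],[-0.3,-0.075,0.184,0.01,0,0,2.9]]' >/dev/null; python3 -m jog '[[-0.3,-0.02,0.035,0,0,0,0],[-0.3,-0.0405,0.07,0.01,0,0,0],[-0.3,-0.0405,0.1,0.02,0,0,0],[-0.3,-0.0405,0.108,0.02,0,0,0],[-0.3,-0.0405,0.108,0.02,0,0,0]]'  ;python3 -m jog '[[-0.3,0,0,0,0,0,0],[-0.3,0,0,0,0,0,0]]' >/dev/null
python3 - <<'E'
from m import *
st(); go(453,-276.3,22,2)
E
```

```text
time: 18.87
ee_pos: [450.8, -272.4, 124.0]
eef_rot: [1.0, 0.016, -0.001, -0.0]
contact_force: [0.1, -0.2, 0.2]
opening: 0.651
grasp_force: 0.0
t 19.03 pos [ 452.3 -268.9  125.1] F [ 0.1 -0.5 -0.2] open 0.649 grip 0.0
yawx 2.08 z [-0.001  0.001 -1.   ]
shift [0.0005 0.0075 0.1031] rz 0.08
```

```bash
python3 -m jog '[[-0.3,0.0005,0.0075,0.03,0,0,0],[-0.3,0.0005,0.0075,0.06,0,0,0],[-0.3,0.0005,0.0075,0.09,0,0,0],[-0.3,0.0005,0.0075,0.103,0,0,0],[-0.3,0.0005,0.0075,0.103,0,0,0]]' >/dev/null; python3 -m jog '[[-0.3,0,0,0,0,0,0],[1,0,0,0,0,0,0],[1,0,0,0,0,0,0],[1,0,0,0,0,0,0],[1,0,0,0,0,0,0]]' 50; python3 -m jog '[[1,0,0,0,0,0,0],[1,0,0,0,0,0,0],[1,0,0,-0.03,0,0,0],[1,0,0,-0.065,0,0,0],[1,0,0,-0.1,0,0,0]]'
python3 - <<'E'
from h import *
st();go(643.5,-120,120,-4.5);go(643.5,-18.8,120,-4.5)
E
```

```text
time: 19.87
ee_pos: [453.7, -277.9, 24.1]
eef_rot: [1.0, 0.018, 0.001, 0.0]
contact_force: [-1.6, 1.9, 8.6]
opening: 0.336
grasp_force: 48.6
time: 20.28
ee_pos: [452.6, -277.6, 124.5]
eef_rot: [1.0, 0.017, -0.0, -0.0]
contact_force: [0.9, -0.9, -0.6]
opening: 0.332
grasp_force: 49.5
t 20.28 pos [ 452.6 -277.6  124.5] F [ 0.9 -0.9 -0.6] open 0.332 grip 49.5
yawx 2.0 z [-0.  0. -1.]
shift [ 0.1963 -0.1508  0.0045] rz 6.5
shift [ 0.1998 -0.2519  0.0045] rz 6.5
```

```bash
python3 -m jog '[[1,0.02,-0.025,0,0,0,1.3],[1,0.04,-0.05,0,0,0,2.6],[1,0.06,-0.076,0,0,0,4],[1,0.08,-0.1,0,0,0,5.3],[1,0.1,-0.126,0,0,0,6.5]]' >/dev/null
python3 - <<'E'
from m import *
st(); go(643.5,-18.8,120,-4.5)
E
```

```text
t 20.7 pos [ 549.5 -147.3  123.9] F [ 0.4 -0.3  0. ] open 0.337 grip 49.6
yawx -4.59 z [ 0.002 -0.    -1.   ]
shift [ 0.0834 -0.1356  0.004 ] rz -0.09
```

```bash
python3 -m jog '[[1,0.02,-0.032,0,0,0,0],[1,0.04,-0.065,0,0,0,0],[1,0.06,-0.097,0.01,0,0,0],[1,0.078,-0.125,0.02,0,0,0],[1,0.0834,-0.1356,0.03,0,0,0]]' >/dev/null;python3 -m jog '[[1,0,0,0,0,0,0],[1,0,0,0,0,0,0],[1,0,0,0,0,0,0]]' >/dev/null
python3 - <<'E'
from m import *
st(); go(644,-18.8,46,-4.5)
E
```

```text
t 21.37 pos [642.  -21.   93.4] F [ 0.  -0.3 -0.4] open 0.332 grip 49.6
yawx -4.56 z [ 0.    -0.001 -1.   ]
shift [ 0.0018 -0.0024  0.0474] rz -0.06
```

```bash
python3 -m jog '[[1,0.002,-0.002,0.01,0,0,0],[1,0.002,-0.002,0.02,0,0,0],[1,0.002,-0.002,0.03,0,0,0],[1,0.002,-0.002,0.042,0,0,0],[1,0.002,-0.002,0.0475,0,0,0]]'; python3 -m jog '[[1,0,0,0.003,0,0,0],[1,0,0,0.006,0,0,0],[1,0,0,0.006,0,0,0]]';python3 -m jog '[[1,0,0,0.002,0,0,0],[1,0,0,0.004,0,0,0],[1,0,0,0.004,0,0,0]]'
```

```text
time: 21.78
ee_pos: [643.6, -18.5, 43.0]
eef_rot: [0.999, -0.039, -0.001, 0.0]
contact_force: [1.7, -3.9, 0.2]
opening: 0.334
grasp_force: 49.8
time: 22.03
ee_pos: [644.5, -18.6, 38.6]
eef_rot: [0.999, -0.039, 0.0, 0.0]
contact_force: [2.6, -4.5, -3.3]
opening: 0.335
grasp_force: 49.7
time: 22.28
ee_pos: [645.1, -18.4, 36.2]
eef_rot: [0.999, -0.039, 0.001, 0.0]
contact_force: [0.1, -6.1, 10.1]
opening: 0.332
grasp_force: 50.9
```

```bash
python3 -m jog '[[1,0,0,0.0005,0,0,0],[0.3,0,0,0,0,0,0],[0,0,0,0,0,0,0],[-0.2,0,0,-0.03,0,0,0],[-0.2,0,0,-0.06,0,0,0]]' 50;python3 -m jog '[[-0.2,0,0,-0.04,0,0,0],[-0.2,0,0,-0.06,0,0,0],[-0.2,0,0,-0.06,0,0,0]]'>/dev/null
python3 - <<'E'
from m import *
snap('side','s3.png',(210,180,160,120),5); st(); go(586.6,167.2,130,1.9)
E
```

```text
time: 22.7
ee_pos: [643.0, -17.2, 94.4]
eef_rot: [0.999, -0.039, -0.002, -0.0]
contact_force: [-0.6, -0.1, 0.2]
opening: 0.596
grasp_force: 0.0
t 23.0 pos [645.4 -17.3 157.6] F [ 0.1  0.3 -0.1] open 0.599 grip 0.0
yawx -4.48 z [ 0.004  0.001 -1.   ]
shift [-0.0731 -0.1793  0.0275] rz -6.38
```

View pics/s3.png

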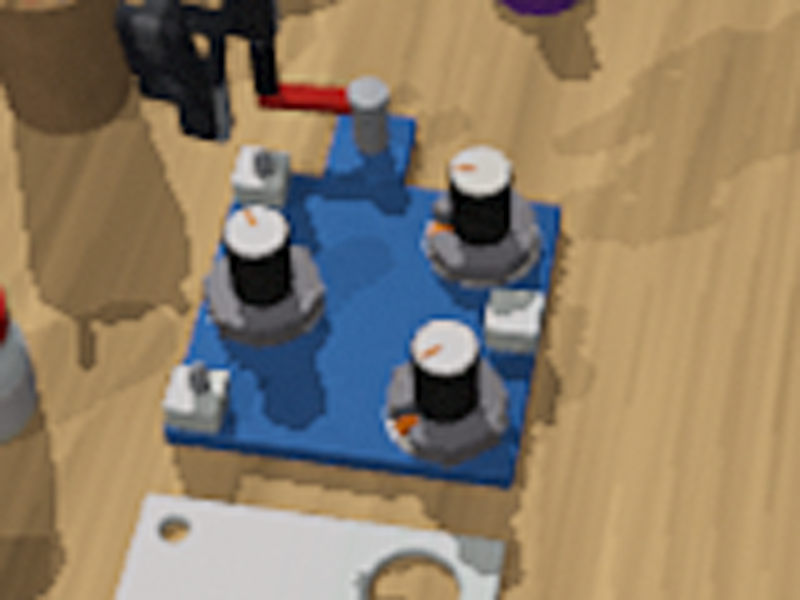

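All three rolls sit flush with the orange keys in the notches, and the sleeves stand upright. Next I fetch the plate, gripping at the same TCP offset as before.

```bash
python3 -m jog '[[0,-0.015,-0.036,0,0,0,-3],[0,-0.03,-0.072,0,0,0,-6.4],[0,-0.045,-0.108,0,0,0,-6.4],[0,-0.06,-0.144,0.01,0,0,-6.4],[0,-0.07,-0.172,0.0275,0,0,-6.4]]' >/dev/null;python3 -m jog '[[0,-0.003,-0.007,0,0,0,0],[0,-0.003,-0.007,0,0,0,0],[0,-0.003,-0.007,0,0,0,0],[0,-0.003,-0.007,0,0,0,0]]' >/dev/null
python3 - <<'E'
from m import *
st(); go(587,167.4,14,1.9)
E
```

```text
t 23.75 pos [585.2 164.5 127.5] F [-0.5 -1.  -0.5] open 0.503 grip 0.0
yawx 1.82 z [-0.    -0.001 -1.   ]
shift [ 0.0019 -0.0029  0.1135] rz -0.08
```

```bash
python3 -m jog '[[0,0.0019,-0.0029,0.03,0,0,0],[0,0.0019,-0.0029,0.06,0,0,0],[0,0.0019,-0.0029,0.09,0,0,0],[0,0.0019,-0.0029,0.112,0,0,0],[0,0.0019,-0.0029,0.112,0,0,0]]';python3 -m jog '[[0,0,0,0,0,0,0],[0,0,0,0,0,0,0],[1,0,0,0,0,0,0],[1,0,0,0,0,0,0],[1,0,0,0,0,0,0]]' 60; python3 -m jog '[[1,0,0,0,0,0,0],[1,0,0,0,0,0,0],[1,0,0,0,0,0,0],[1,0,0,0,0,0,0]]'
```

```text
time: 24.17
ee_pos: [584.9, 166.6, 11.8]
eef_rot: [1.0, 0.016, -0.003, 0.001]
contact_force: [-1.5, 1.0, 0.4]
opening: 0.501
grasp_force: 0.0
time: 24.58
ee_pos: [587.7, 168.9, 17.4]
eef_rot: [1.0, 0.016, 0.001, -0.0]
contact_force: [-2.1, -1.3, 12.1]
opening: 0.223
grasp_force: 59.8
time: 24.92
ee_pos: [587.7, 168.8, 17.4]
eef_rot: [1.0, 0.016, 0.001, -0.0]
contact_force: [-1.3, -2.4, 11.1]
opening: 0.224
grasp_force: 59.7
```

```bash
python3 -m jog '[[1,0,0,-0.01,0,0,0],[1,0,0,-0.03,0,0,0],[1,0,0,-0.06,0,0,0],[1,0,0,-0.09,0,0,0],[1,0,0,-0.1,0,0,0]]' 80;python3 -m jog '[[1,0,0.03,0,0,0,0],[1,0,0.06,0,0,0,0],[1,0,0.1,0,0,0,0],[1,0,0.14,0,0,0,0],[1,0,0.17,0,0,0,0]]' >/dev/null; python3 -m jog '[[1,0,0.018,0,0,0,0],[1,0,0.018,0,0,0,0],[1,0,0.018,0,0,0,0],[1,0,0.018,0,0,0,0],[1,0,0.018,0,0,0,0]]'
python3 - <<'E'
from m import *
st(); go(593.8,-20.7,76,1.9)
snap('top','t4.png',(260,160,150,110),5)
E
```

```text
time: 25.33
ee_pos: [588.2, 169.3, 120.6]
eef_rot: [1.0, 0.016, 0.002, -0.001]
contact_force: [2.1, 0.8, -2.6]
opening: 0.216
grasp_force: 79.7
time: 26.17
ee_pos: [592.8, -17.7, 115.7]
eef_rot: [1.0, 0.017, -0.0, -0.0]
contact_force: [-0.6, 0.7, -2.8]
opening: 0.217
grasp_force: 79.4
t 26.17 pos [592.8 -17.7 115.7] F [-0.6  0.7 -2.8] open 0.217 grip 79.4
yawx 1.99 z [-0.     0.001 -1.   ]
shift [0.0009 0.0031 0.0397] rz 0.09
```

View pics/t4.png

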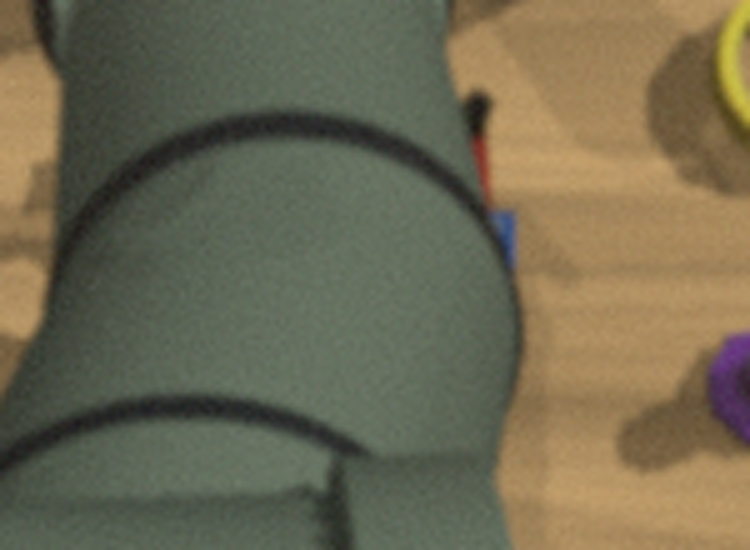

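```bash
python3 -m jog '[[1,0.0009,0.003,0.01,0,0,0],[1,0.0009,0.003,0.02,0,0,0],[1,0.0009,0.003,0.02,0,0,0],[1,0.0009,0.003,0.02,0,0,0],[1,0.0009,0.003,0.02,0,0,0]]' >/dev/null
python3 - <<'E'
from m import *
st(); go(593.8,-20.7,66,1.9)
E
```

```text
t 26.63 pos [593.8 -21.9  95.3] F [-0.2  0.  -3.6] open 0.214 grip 79.4
yawx 1.9 z [-0.001  0.    -1.   ]
shift [ 0.0001 -0.0012  0.0293] rz 0.0
```

```bash
python3 -m jog '[[1,0,-0.0012,0.007,0,0,0],[1,0,-0.0012,0.014,0,0,0],[1,0,-0.0012,0.021,0,0,0],[1,0,-0.0012,0.029,0,0,0],[1,0,-0.0012,0.029,0,0,0]]'; python3 -m jog '[[1,0,0,0.004,0,0,0],[1,0,0,0.008,0,0,0],[1,0,0,0.011,0,0,0],[1,0,0,0.011,0,0,0]]'
```

```text
time: 27.05
ee_pos: [592.9, -20.8, 64.7]
eef_rot: [1.0, 0.017, -0.001, 0.0]
contact_force: [-0.6, -0.1, -3.5]
opening: 0.217
grasp_force: 79.4
time: 27.38
ee_pos: [593.6, -20.8, 55.0]
eef_rot: [1.0, 0.017, -0.0, -0.0]
contact_force: [0.3, -0.6, -3.7]
opening: 0.218
grasp_force: 79.5
```

```bash
python3 -m jog '[[1,0,0,0.003,0,0,0],[1,0,0,0.006,0,0,0],[1,0,0,0.008,0,0,0],[1,0,0,0.0095,0,0,0],[1,0,0,0.0095,0,0,0]]'; python3 -m jog '[[1,0,0,0.001,0,0,0],[1,0,0,0.001,0,0,0]]'
```

```text
time: 27.8
ee_pos: [593.7, -20.8, 45.8]
eef_rot: [1.0, 0.017, -0.0, -0.0]
contact_force: [0.3, 0.4, -3.6]
opening: 0.22
grasp_force: 79.6
time: 27.97
ee_pos: [593.9, -20.8, 45.5]
eef_rot: [1.0, 0.017, 0.0, -0.0]
contact_force: [-3.4, -0.5, 3.2]
opening: 0.221
grasp_force: 80.2
```

```bash
python3 -m jog '[[0.6,0,0,0.0005,0,0,0],[0.2,0,0,0,0,0,0],[0,0,0,0,0,0,0],[0,0,0,-0.03,0,0,0],[0,0,0,-0.06,0,0,0]]' 40;python3 -m jog '[[0,0,0,-0.03,0,0,-7],[0,0,0,-0.06,0,0,-14],[0.06,0.02,0.04,-0.06,0,0,-21],[0.06,0.04,0.08,-0.06,0,0,-28],[0.06,0.06,0.1,-0.06,0,0,-35]]'>/dev/null;python3 -m jog '[[0.06,0,0,0,0,0,-7],[0.06,0,0,0,0,0,-8],[0.06,0,0,0,0,0,-8],[0.06,0,0,0,0,0,-8]]'>/dev/null
python3 - <<'E'
from m import *
st(); go(665.3,-121.8,51,45);snap('side','s4.png',(210,150,160,120),5)
E
```

```text
time: 28.38
ee_pos: [592.9, -20.8, 104.7]
eef_rot: [1.0, 0.017, -0.001, 0.0]
contact_force: [0.5, 1.0, 0.8]
opening: 0.502
grasp_force: 0.0
t 29.13 pos [ 656.8 -117.7  165.1] F [-0.7  0.5 -0.4] open 0.472 grip 0.0
yawx 44.74 z [-0.     0.001 -1.   ]
shift [0.0031 0.0089 0.1141] rz -0.26
```

View pics/s4.png

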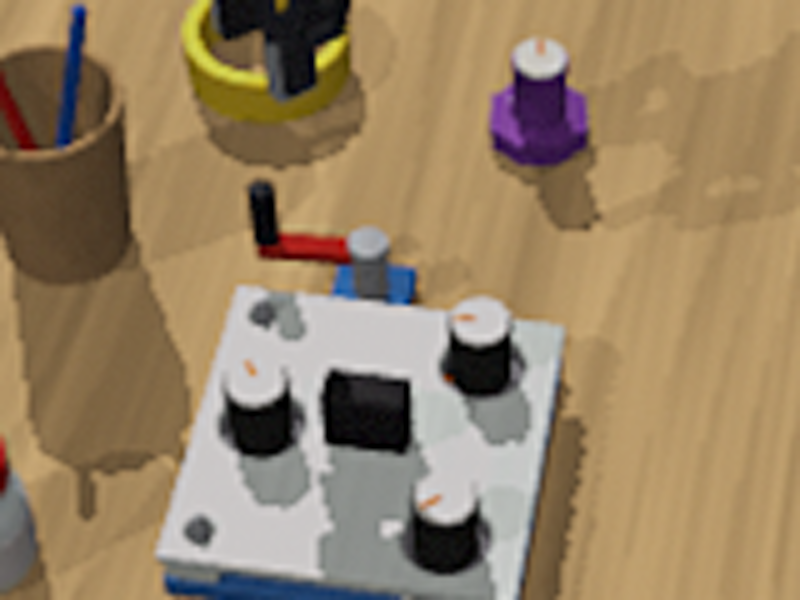

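The plate lies flat on the blocks, both pins show through, and the sleeves stand in their holes. The latch knob is at crop (262,210), still open.

```bash
python3 -m jog '[[0.06,0.0031,0.0089,0.03,0,0,0],[0.06,0.0031,0.0089,0.06,0,0,0],[0.06,0.0031,0.0089,0.09,0,0,0],[0.06,0.0031,0.0089,0.112,0,0,0],[0.06,0.0031,0.0089,0.112,0,0,0]]';python3 -m jog '[[0.06,0,0,0,0,0,0],[1,0,0,0,0,0,0],[1,0,0,0,0,0,0],[1,0,0,0,0,0,0],[1,0,0,0,0,0,0]]' 25; python3 -m jog '[[1,0,0,0,0,0,0],[1,0,0,0,0,0,0]]'
python3 - <<'E'
from m import *
for a in (18,36,54,72,92.5): go(616.5+50*np.cos(np.radians(a)),-124.9+50*np.sin(np.radians(a)),55)
E
```

```text
time: 29.6
ee_pos: [663.0, -121.4, 48.9]
eef_rot: [0.924, 0.382, -0.003, -0.002]
contact_force: [-1.2, 0.6, 0.0]
opening: 0.47
grasp_force: 0.0
time: 30.02
ee_pos: [666.8, -122.8, 55.1]
eef_rot: [0.924, 0.382, 0.001, 0.001]
contact_force: [-0.4, 0.7, 9.1]
opening: 0.153
grasp_force: 25.0
time: 30.18
ee_pos: [666.7, -122.8, 55.1]
eef_rot: [0.924, 0.382, 0.001, 0.001]
contact_force: [1.0, 1.1, 9.5]
opening: 0.154
grasp_force: 25.0
shift [ 0.0075 -0.0114  0.0001] rz 0
shift [ 0.0123 -0.0262  0.    ] rz 0
shift [ 0.0123 -0.0419  0.    ] rz 0
shift [ 0.0074 -0.0568 -0.    ] rz 0
shift [-0.0034 -0.0709 -0.0001] rz 0
```

```bash
python3 -m jog '[[1,0.0075,-0.0114,0,0,0,0],[1,0.0123,-0.0262,0,0,0,0],[1,0.0123,-0.0419,0,0,0,0],[1,0.0074,-0.0568,0,0,0,0],[1,-0.0034,-0.0709,0,0,0,0]]' 25;python3 -m jog '[[1,-0.001,-0.001,0,0,0,0],[1,-0.001,-0.001,0,0,0,0],[1,-0.001,-0.001,0,0,0,0]]'
```

```text
time: 30.6
ee_pos: [615.0, -74.1, 54.9]
eef_rot: [0.924, 0.382, 0.002, 0.001]
contact_force: [7.8, -8.6, 2.8]
opening: 0.15
grasp_force: 25.4
time: 30.85
ee_pos: [612.0, -74.5, 54.7]
eef_rot: [0.924, 0.382, 0.001, 0.0]
contact_force: [-4.9, 3.1, 10.6]
opening: 0.156
grasp_force: 26.2
```

```bash
python3 -m jog '[[0.5,0,0,0,0,0,0],[0.1,0,0,0,0,0,0],[0.1,0,0,0,0,0,0],[0.1,0,0,-0.03,0,0,0],[0.1,0,0,-0.06,0,0,0]]';python3 -m jog '[[0.1,0,0,-0.04,0,0,0],[0.1,0,0,-0.08,0,0,0],[0.1,-0.02,0.02,-0.1,0,0,0],[0.1,-0.05,0.05,-0.1,0,0,0],[0.1,-0.08,0.08,-0.1,0,0,0]]'>/dev/null;python3 -m jog '[[0.1,-0.04,0.04,0,0,0,0],[0.1,-0.08,0.08,0,0,0,0],[0.1,-0.12,0.12,0,0,0,0],[0.1,-0.16,0.16,0,0,0,0],[0.1,-0.16,0.16,0,0,0,0]]'
python3 - <<'E'
from m import *
snap('side','s5.png',(170,130,210,157),3.8); snap('top','t5.png',(180,120,280,210),2.8)
E
```

```text
time: 31.27
ee_pos: [610.7, -75.0, 112.7]
eef_rot: [0.924, 0.382, -0.001, -0.001]
contact_force: [0.8, 0.7, 0.8]
opening: 0.449
grasp_force: 0.0
time: 32.1
ee_pos: [610.6, -397.3, 213.4]
eef_rot: [0.924, 0.382, 0.0, 0.0]
contact_force: [1.5, 1.0, -0.2]
opening: 0.452
grasp_force: 0.0
```

View pics/s5.png

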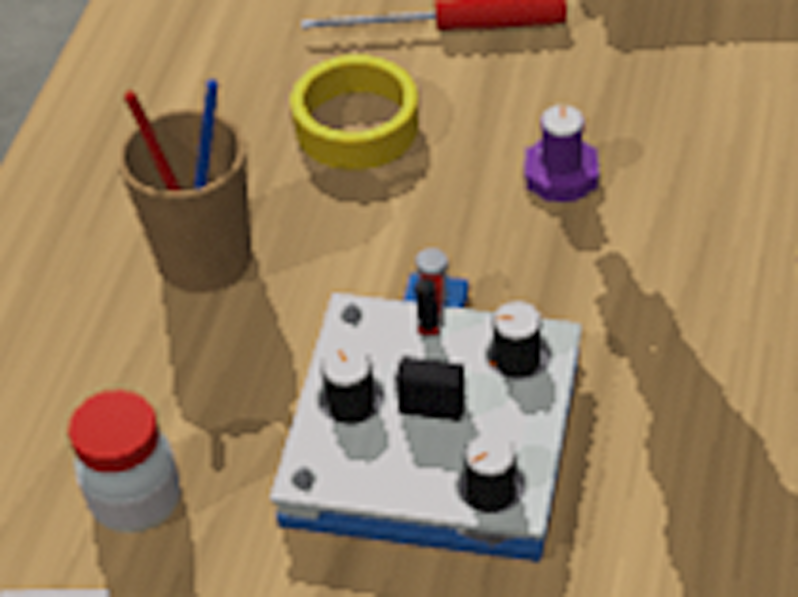

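View pics/t5.png

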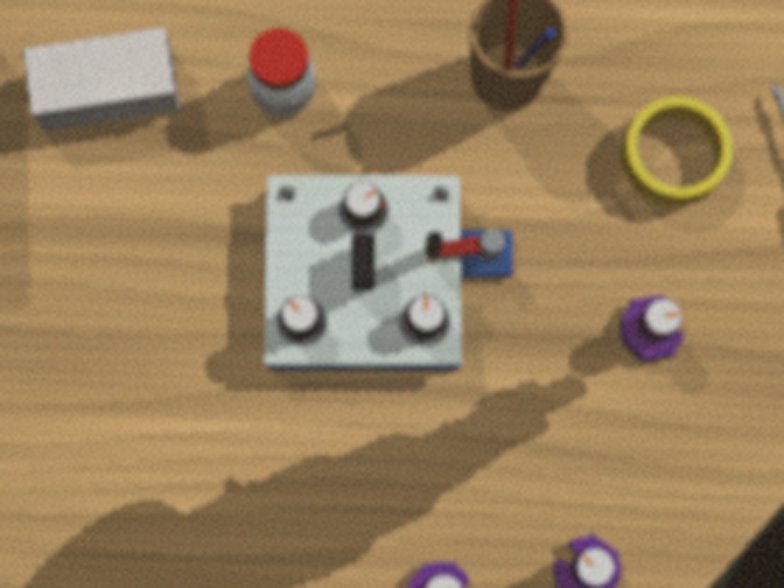

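The plate is flush with all three sleeves up through it, and the latch bar (top crop 435–490, 245) lies across the plate's edge. The tape, jar and carton haven't moved.

```bash
python3 -c "
from station import robot; print(robot.job_done())"
```

```text
the job is handed in; nothing more can be done
None
```

I handed the job in at about 32 s: all three grey rolls are seated over their keys, the plate is back flush over its pins, the latch is closed across its edge, and the tape, jar and carton were not moved.

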